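Isolate the demo machine at the open-day table

ROBOT

A 6-joint arm with a two-finger parallel gripper is mounted at the origin on the work surface. World frame = base frame: x ahead of the robot, y to its left, z up, the work surface at z = 0. Lengths are in m, angles in rad, forces in N, time in s.
With the tool pointing down it reaches from about 0.375 to 0.9 m from the base axis. Payload 3.1 kg.
Tool frame: the origin (TCP) lies midway between the tips of the shut fingers; the grasp point (between the pads) lies 19 mm behind it; z points along the fingers, y is the line along which they close (so a half turn about z gives the same grasp; the last joint's range is limited). The gripper opens to 85 mm and grips with 20 to 120 N. Pads are 22 mm wide; open, the fingers measure 114 mm over their backs; the gripper's body (76 mm by 85 mm) begins 54 mm behind the grasp point. The pads swing forward as they close: fully open they stand 13 mm farther back than shut.
Start: joints at [1.081, 0.527, 1.433, -0, 1.181, -0.178], TCP at [0.191, 0.595, 0.231] pointing down, gripper open.
Joint ranges: [-3.08, 3.08], [-0.75, 2.2], [0.22, 2.44], [-1.43, 4.57], [0, 2.65], [-2.85, 2.85]. Speed limits (rad/s): [2.79, 2.79, 3.14, 3.14, 3.14, 3.14].

INTERFACE

Orientations are given as a unit quaternion [x, y, z, w].
In Python, from station import manip gives the robot as it stands.
- The arm moves only by the tool move_arm, never from a script. Its argument "increments" is a list that holds one entry, the list of rows, each a list of 5 numbers: the gripper's target within -1 to 1 (shut at 1, half-way at 0, fully open at -1), then the shift along the world's x, y, z in m, then the turn about the world's z in degrees. In form: [[[fingers, dx, dy, dz, twist], ...]]. A call has 1 to 8 rows; each row shifts and turns the commanded pose from where the row before left it; what a row does not reach is not made up. A row lasts 1/10 s, in which the tool goes at most 50 mm and 8.59 degrees, less where a joint would pass 70% of its speed; a pose out of reach is approached as far as the arm can. A call with a gripper value outside its range is refused whole. The fingers move at their own pace and stop on an object; "newtons" is the grip in N (left out, the last holds). Time passes only in rows, so rows that do not move let the fingers close. It gives the time, the measured TCP pose, the force, the opening and the grip force at its end, in the units of the state.
- manip.sense(): the state, without advancing time (a new reading comes with each control period).
- manip.snapshot(name): name is "scene" or "top"; returns a dict with "img" (384x512x3 uint8, red, green, blue), "fx", "fy", "cx", "cy" (pixels), "world_to_cam" (4x4, takes a point from world to camera coordinates). Camera axes: x right, y down, z forward; pixel columns grow to the right and rows downward; lengths in m; the calibration is good to about 2 mm. A picture is of the moment at which its call begins. There is no depth.
- manip.sign_off(): hands the job in; it is judged then, once.
Trained networks look in the newest picture that a camera, given by its name, has taken for a name from the list of things; names that differ only in an ending like _2 or _b are one class to them, and where a whole thing is asked for, a point or a joint stands for the part that bears it (a point fixed in the world has none). Each returns a list of dicts, best first, with "confidence" (0 to 1); they miss things now and then, are a little off and sometimes report something else, mostly with a low value. They report only what shows in the picture. A call takes as long as a camera call.
- manip.spot_in(label, camera): "xyz" ([x, y, z] in m, in world coordinates, good to about 4 mm: the middle of the surface that is visible of it).
- manip.mark_of(label, camera): "xyz" ([x, y, z] in m, in world coordinates, good to about 4 mm: a listed point, or the origin of a listed thing).
The state is a dict: "t": time; "q": joint angles; "qd": joint speeds; "tau": joint torques, N m; "tcp_pos": TCP position; "tool_rot": TCP orientation; "force": force on the tool from outside, world axes, zero at the start; "ft_torque": the same for the moment, N m; "finger_gap": opening from 0.0 (shut) to 1.0 (fully open); "gripper_force": force on a finger pad.
Only numpy, scipy, OpenCV 4.12 (cv2) and the standard library are available. Lean on these libraries where they do the work, as an engineer would, in place of code of your own. Each camera call takes 0.05 s, during which the arm holds its last target. There are 200 camera calls.

TASK

The hands-on table in the factory hall is closing and its demo machine must be made safe. On the box with the yellow plate, turn the red isolator handle a quarter turn anticlockwise (seen from above) all the way to off, so that its white pointer mark points at the hasp side, and only then swing the box's steel lockout hasp fully out over the side of the box, a quarter turn anticlockwise, ready for a padlock. Do not touch the pale box with the black handle: it feeds the neighbouring stand.

Things in the scene. Friction and masses are not known exactly. Their poses are not given: they have to be found in the camera images.
- red_box: Grey isolator box with a yellow plate on top, fixed, 150 (x) x 200 (y) x 80 mm high, left or right of the robot's midline. Origin: centre of its underside, on the table; z up. Red handle: vertical axis at x 0, y +30; hasp: vertical pin at x +45, y -80 mm.
- red_handle (a joint): Red handle, rad, anticlockwise from above: 0 on (bar along box x, white mark to -x), 1.57 off, at a stop (bar along y, mark to -y, at a red dot). Starts near 0; stiff (0.15 N m), stays as left. Bar 70 long, 16 wide, from 88 to 130 mm above the table, on a 58 mm disc with its top at 88; grip across the 16 mm, pads' middle 114 mm above the table.
- hasp (a joint): Steel hasp, rad, anticlockwise from above: 0 folded in (from its pin towards box -x, flat on the box), 1.57 out, at a stop (towards -y, over the side). Starts near 0; light friction (0.12 N m), stays as left. Arm 20 wide, top 87 mm above the table; upright round orange post 65 mm from the pin, 14 in diameter, top at 127: grip it 113 mm above the table or push it.
- grey_box: Not to be touched: fixed pale box, 140 x 140 x 60 mm, grey plate, black handle up to 110 mm above the table, no hasp; on the other side of the midline. Origin: centre of its underside. A blue jug, a green tray and a glue stick stand beyond both boxes (x over 0.72 m).

How it is judged:
By the outcome, as a careful person would: the job done as asked, in the order asked, and still so for the second after the job is handed in, with the robot touching nothing.
It also fails if it takes over 51 s, if anything falls off the work surface, if the arm or the gripper's body presses on something with over 40 N, if the wrist force passes 120 N, or if a joint passes its speed limit or range.

## Working session

There is one attempt and no reset: what is moved stays moved. The work goes in short steps, Python scripts to look and compute and a tool call to move; the robot and the scene stay as the last step left them, time stands still between calls to the robot, and variables do not carry over. Pictures are saved under pics/ and viewed, at most 10 in all, crops included, and the job is handed in when it is done.

Besides the shell and the picture viewer there is one more tool, called by a JSON object that holds its "op" and its "data". move_arm: Moves the arm, as the interface text tells. Its arguments: {"type":"object","properties":{"increments":{"type":"array","items":{"type":"array","items":{"type":"array","items":{"type":"number"}}}},"newtons":{"type":"number"}},"required":["increments"]}

```bash
mkdir -p pics; python3 - <<'E'
from station import manip
import cv2,numpy as np
for c in("top","scene"):
    s=manip.snapshot(c); cv2.imwrite(f"pics/{c}0.png",cv2.cvtColor(s["img"],cv2.COLOR_RGB2BGR))
    for l in("red_box","red_handle","hasp","grey_box"):
        for f in("spot_in","mark_of"):
            print(c,l,f,[(np.round(d["xyz"],4).tolist(),round(d["confidence"],2)) for d in getattr(manip,f)(l,c)])
s=manip.sense();print(s["t"],s["tcp_pos"],s["tool_rot"],s["finger_gap"])
E
```

```text
top red_box spot_in [([0.4718, 0.1904, 0.0819], 0.97)]
top red_box mark_of [([0.4685, 0.1977, 0.0007], 0.63)]
top red_handle spot_in [([0.4749, 0.2232, 0.1073], 0.64)]Traceback (most recent call last):
  File "<stdin>", line 7, in <module>
ValueError: it knows: grey_box, red_box
```

View pics/top0.png

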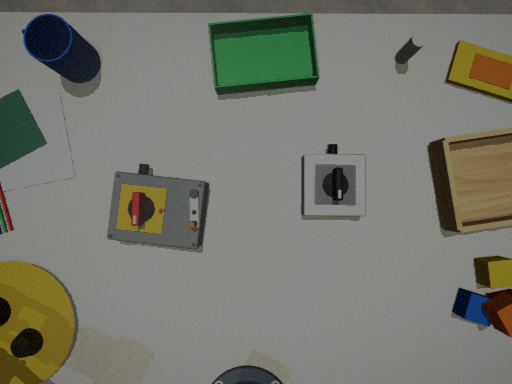

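The top view shows the red box at about (158,210). Its red bar is at (137,208) with the white mark at the lower end, the hasp pin is at (194,192) and the orange post at (192,225). The pale box is at (334,185).

```bash
cat > h.py <<'E'
from station import manip
import cv2,numpy as np
def ray(s,u,v,z):
    T=np.array(s["world_to_cam"]);R=T[:3,:3];c=-R.T@T[:3,3]
    d=R.T@np.array([(u-s["cx"])/s["fx"],(v-s["cy"])/s["fy"],1]);return (c+d*(z-c[2])/d[2])[:2]
def save(s,n,x0=0,x1=512,y0=0,y1=384,k=1):
    cv2.imwrite(f"pics/{n}.png",cv2.resize(cv2.cvtColor(s["img"],cv2.COLOR_RGB2BGR)[y0:y1,x0:x1],None,fx=k,fy=k,interpolation=cv2.INTER_CUBIC))
def blob(s,lo,hi,satmin,vmin,box):
    x0,x1,y0,y1=box
    h=cv2.cvtColor(s["img"],cv2.COLOR_RGB2HSV_FULL)[y0:y1,x0:x1].astype(int)
    H=(h[...,0]+128)%256-128
    m=((H>=lo)&(H<=hi)&(h[...,1]>satmin)&(h[...,2]>vmin)).astype(np.uint8)
    n,l,st,ce=cv2.connectedComponentsWithStats(m)
    return [(st[i,4],ce[i]+[x0,y0],(l==i)) for i in np.argsort(-st[1:,4])+1]
E
python3 - <<'E'
from h import *
for c in("scene","top"):
    s=manip.snapshot(c)
    if c=="scene": save(s,"scene0")
    else: save(s,"top0c",100,220,160,255,6)
    for l in("red_box","grey_box"):
        print(c,l,[(np.round(d["xyz"],4).tolist(),round(d["confidence"],2)) for d in manip.mark_of(l,c)])
    for l in("red_handle","hasp"):
        print(c,l,[(np.round(d["xyz"],4).tolist(),round(d["confidence"],2)) for d in manip.spot_in(l,c)])
print({k:np.round(s[k],3).tolist() for k in s if k!="img"})
q=manip.sense();print(q["t"],q["tcp_pos"],q["tool_rot"],q["finger_gap"])
E
```

```text
scene red_box [([0.4722, 0.2008, -0.0029], 0.84)]
scene grey_box [([0.5305, -0.1971, 0.0046], 0.78)]
scene red_handle []
scene hasp [([0.4583, 0.1134, 0.0859], 0.8)]
top red_box [([0.4711, 0.1957, -0.0018], 0.86)]
top grey_box [([0.5257, -0.197, -0.0035], 0.77)]
top red_handle [([0.4752, 0.2216, 0.1116], 0.95)]
top hasp [([0.4704, 0.118, 0.0851], 0.64)]
{'fx': 398.85, 'fy': 398.85, 'cx': 258.738, 'cy': 186.407, 'world_to_cam': [[0.002, -1.0, 0.004, -0.028], [-0.999, -0.002, -0.039, 0.525], [0.039, -0.004, -0.999, 0.934], [0.0, 0.0, 0.0, 1.0]]}
0.7 [0.19111375 0.59505133 0.23132293] [1.54775704e-01 9.87949635e-01 1.33010354e-05 1.09382526e-05] 0.9972682838747433
```

View pics/scene0.png

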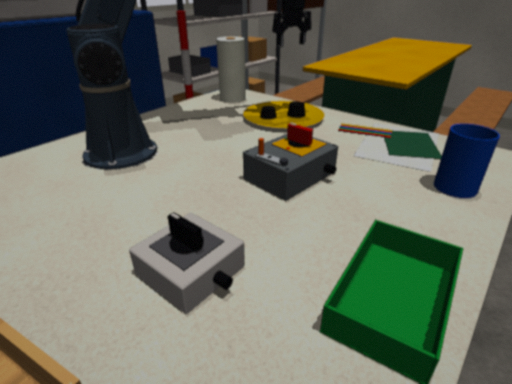

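View pics/top0c.png

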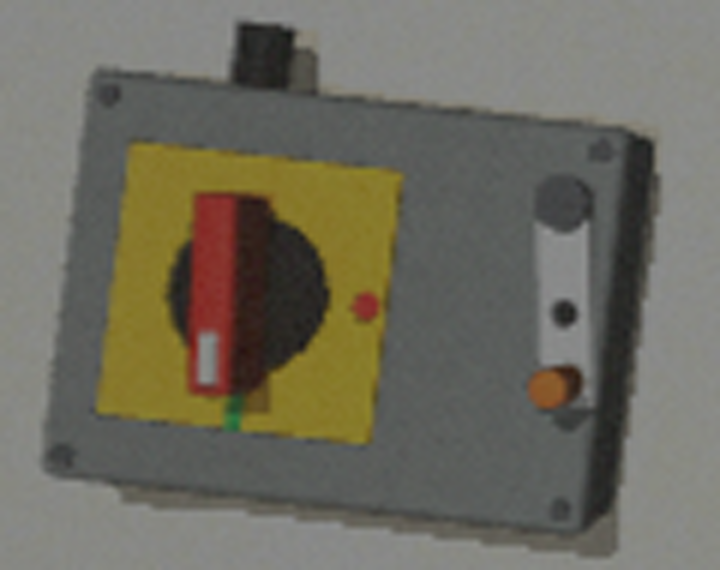

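The crop shows these parts (crop pixels):
- **Box top corners:** (95,70), (630,128), (590,530), (45,472).
- **Bar top:** (195,193) to (232,395), with the white mark at the -x end.
- **Hasp:** pin at (563,203), post top at (547,387), folded in.

```bash
python3 - <<'E'
from h import *
s=manip.snapshot("top")
P=lambda u,v,z:ray(s,100+(u+.5)/6-.5,160+(v+.5)/6-.5,z)
c=np.array([P(95,70,.08),P(630,128,.08),P(590,530,.08),P(45,472,.08)])
print(c.round(4).tolist(),c.mean(0))
d=(c[0]-c[1])+(c[3]-c[2]);yaw=np.arctan2(-d[0],d[1]);e=(c[0]-c[3])+(c[1]-c[2]);yx=np.arctan2(e[1],e[0])
print("yaws",np.degrees([yaw,yx]))
bt=np.array([P(*p,.13) for p in((195,193),(240,195),(232,395),(188,393))])
b=bt[0]+bt[1]-bt[2]-bt[3];print("bar",bt.mean(0),np.degrees(np.arctan2(b[1],b[0])))
pin=P(563,203,.088);post=P(547,387,.127);v=pin-post;print("pin",pin,"post",post,np.linalg.norm(v),np.degrees(np.arctan2(v[1],v[0])))
y=(yaw+yx)/2;R=np.array([[np.cos(y),-np.sin(y)],[np.sin(y),np.cos(y)]]);o=c.mean(0)
print("pred handle",o+R@[0,.03],"pin",o+R@[.045,-.08],"post0",o+R@[-.02,-.08],"post out",o+R@[.045,-.145])
print("dots",P(233,413,.08),P(366,306,.08))
q=manip.sense()["tool_rot"]
from scipy.spatial.transform import Rotation as Q;print(Q.from_quat(q).as_matrix().round(3))
E
```

```text
[[0.5549, 0.2876], [0.5341, 0.092], [0.388, 0.1054], [0.4086, 0.3033]] [0.47140981 0.19708516]
yaws [-5.99327277 -5.6888077 ]
bar [0.47415639 0.22780507] -1.3229758927055417
pin [0.50651351 0.11498993] post [0.44234537 0.11370992] 0.06418090068580835 1.1427704447986433
pred handle [0.47446288 0.2269294 ] pin [0.50803466 0.11292091] post0 [0.44337214 0.11953589] post out [0.50141968 0.04825839]
dots [0.43008087 0.23544304] [0.46900707 0.18762264]
[[-0.952  0.306  0.   ]
 [ 0.306  0.952  0.   ]
 [-0.     0.    -1.   ]]
```

{"op": "move_arm", "data": {"increments": [[[-1, 0.024, -0.031, 0, 2], [-1, 0.024, -0.031, 0, 2], [-1, 0.024, -0.031, 0, 2], [-1, 0.024, -0.031, 0, 2], [-1, 0.024, -0.031, 0, 2], [-1, 0.024, -0.031, 0, 2], [-1, 0.024, -0.031, 0, 2], [-1, 0.024, -0.031, 0, 2.5]]], "newtons": 60}}

```text
t: 1.55
tcp_pos: [0.384, 0.3458, 0.2316]
tool_rot: [0.011, 1.0, 0.0, 0.0]
force: [0.5, -0.0, -0.6]
finger_gap: 0.997
gripper_force: 0.0
```

{"op": "move_arm", "data": {"increments": [[[-1, 0.024, -0.031, 0, 0], [-1, 0.024, -0.031, 0, 0], [-1, 0.024, -0.031, 0, 0], [-1, 0.019, -0.027, 0, 0], [-1, 0, 0, 0, 0], [-1, 0, 0, 0, 0]]]}}

```text
t: 2.15
tcp_pos: [0.4742, 0.2266, 0.2313]
tool_rot: [0.012, 1.0, 0.0, -0.0]
force: [-0.4, 0.6, -0.2]
finger_gap: 1.002
gripper_force: 0.0
```

{"op": "move_arm", "data": {"increments": [[[-1, 0, 0, -0.035, 0], [-1, 0, 0, -0.035, 0], [-1, 0, 0, -0.03, 0], [-1, 0, 0, -0.02, 0], [-1, 0, 0, -0.0135, 0], [-1, 0, 0, 0, 0], [0.2, 0, 0, 0, 0], [1, 0, 0, 0, 0]]]}}

```text
t: 2.95
tcp_pos: [0.4744, 0.2278, 0.0988]
tool_rot: [0.011, 1.0, 0.0, 0.001]
force: [0.0, 0.7, 0.4]
finger_gap: 0.693
gripper_force: 0.0
```

{"op": "move_arm", "data": {"increments": [[[1, 0, 0, 0, 0], [1, 0, 0, 0, 0], [1, 0, 0, 0, 0], [1, 0, 0, 0, 0], [1, 0, 0, 0, 0], [1, 0, 0, 0, 0]]]}}

```text
t: 3.55
tcp_pos: [0.4746, 0.2295, 0.0989]
tool_rot: [0.012, 1.0, 0.002, 0.001]
force: [-1.6, 9.8, 4.5]
finger_gap: 0.179
gripper_force: 58.9
```

{"op": "move_arm", "data": {"increments": [[[1, 0, 0.0025, 0, 2], [1, 0, 0, 0, 6], [1, 0, 0, 0, 7], [1, 0, 0, 0, 7], [1, 0, 0, 0, 7], [1, 0, 0, 0, 7], [1, 0, 0, 0, 7], [1, 0, 0, 0, 7]]]}}

```text
t: 4.35
tcp_pos: [0.4742, 0.2306, 0.0989]
tool_rot: [-0.414, 0.91, 0.001, 0.001]
force: [-1.9, 4.3, 5.3]
finger_gap: 0.175
gripper_force: 59.4
```

```bash
python3 -c "
from station import manip
s=manip.sense();print(s['q'],s['ft_torque'],s['force'],s['tcp_pos'],s['tool_rot'])"
```

```text
[ 0.23937781  0.59869658  1.79286563  0.00280195  0.74848454 -2.18644155] [ 0.51180197  0.23784212 -0.20689557] [-1.91383678  4.29813638  5.31361844] [0.47421233 0.23057535 0.09885865] [-4.13673573e-01  9.10424443e-01  7.92796523e-04  9.37774121e-04]
```

The wrist would end too close to its range limit, so I'll release and regrip with the tool turned half a turn.

{"op": "move_arm", "data": {"increments": [[[-1, 0, 0.0005, 0, 0], [-1, 0, 0, 0, 0], [-1, 0, 0, 0, 0], [-1, 0, 0, 0, 0], [-1, 0, 0, 0, 0], [-1, 0, 0, 0.02, 0], [-1, 0, 0, 0.04, 0], [-1, 0, 0, 0.02, 0]]]}}

```text
t: 5.15
tcp_pos: [0.4752, 0.2302, 0.1799]
tool_rot: [-0.412, 0.911, -0.0, 0.001]
force: [0.4, -0.5, 0.7]
finger_gap: 1.0
gripper_force: 0.0
```

```bash
python3 - <<'E'
from h import *
s=manip.snapshot("scene");save(s,"scene1",215,365,90,210,5)
q=manip.sense();print(q["tcp_pos"],q["finger_gap"])
E
```

```text
[0.47676762 0.23075471 0.18247923] 0.9999752571638113
```

View pics/scene1.png

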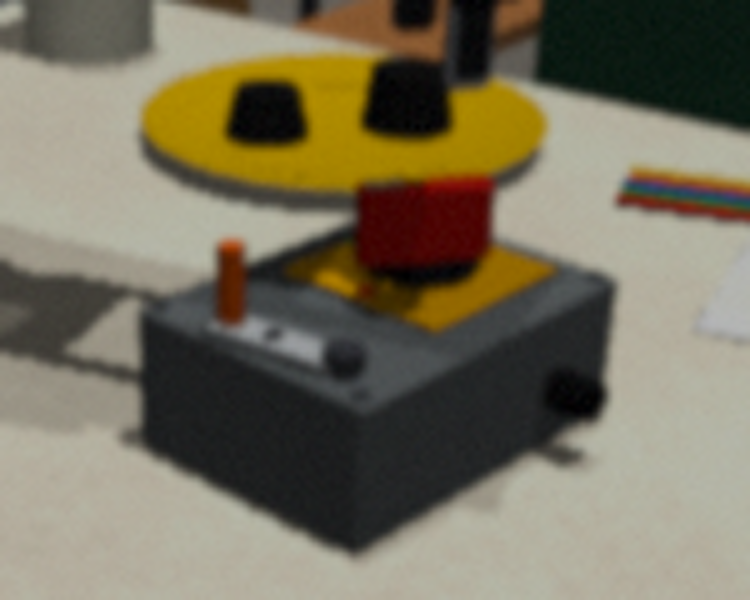

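The crop shows the bar at (430,220) turned about halfway, the hasp still folded in with its post at (231,280), and the fingers clear above. Now I'll turn the tool half a turn back.

{"op": "move_arm", "data": {"increments": [[[-1, 0, 0, 0, -7.5], [-1, 0, 0, 0, -7.5], [-1, 0, 0, 0, -7.5], [-1, 0, 0, 0, -7.5], [-1, 0, 0, 0, -7.5], [-1, 0, 0, 0, -7.5], [-1, 0, 0, 0, -7.5], [-1, 0, 0, 0, -7.5]]]}}

```text
t: 6.0
tcp_pos: [0.4738, 0.2299, 0.1773]
tool_rot: [0.101, 0.995, -0.0, -0.0]
force: [-0.3, 0.1, -0.3]
finger_gap: 1.0
gripper_force: 0.0
```

{"op": "move_arm", "data": {"increments": [[[-1, 0, 0, 0, -7.5], [-1, 0, 0, 0, -7.5], [-1, 0, 0, 0, -7.5], [-1, 0, 0, 0, -7.5], [-1, 0, 0, 0, -7.5], [-1, 0, 0, 0, -7.5], [-1, 0, 0, 0, -7.5], [-1, 0, 0, 0, -7.5]]]}}

```text
t: 6.8
tcp_pos: [0.4738, 0.2299, 0.1773]
tool_rot: [0.585, 0.811, -0.0, -0.0]
force: [0.4, -0.1, 0.7]
finger_gap: 0.998
gripper_force: 0.0
```

{"op": "move_arm", "data": {"increments": [[[-1, 0, 0, 0, -7.5], [-1, 0, 0, 0, -7.5], [-1, 0, 0, 0, -7.5], [-1, 0, 0, 0, -7.5], [-1, 0, 0, 0, -7.5], [-1, 0, 0, 0, -7.5], [-1, 0, 0, 0, -7.5], [-1, 0, 0, 0, -7.5]]]}}

```text
t: 7.6
tcp_pos: [0.4738, 0.2299, 0.1773]
tool_rot: [0.912, 0.41, -0.0, -0.0]
force: [-0.6, 0.7, 0.1]
finger_gap: 1.001
gripper_force: 0.0
```

{"op": "move_arm", "data": {"increments": [[[-1, 0, 0, 0, 0], [-1, 0, 0, 0, 0]]]}}

```text
t: 7.8
tcp_pos: [0.4739, 0.2299, 0.1775]
tool_rot: [0.911, 0.413, -0.0, -0.0]
force: [-0.1, 0.2, 1.1]
finger_gap: 0.999
gripper_force: 0.0
```

{"op": "move_arm", "data": {"increments": [[[-1, 0, 0.0005, -0.03, 0], [-1, 0, 0, -0.03, 0], [-1, 0, 0, -0.02, 0], [0, 0, 0, 0, 0], [1, 0, 0, 0, 0], [1, 0, 0, 0, 0], [1, 0, 0, 0, 0], [1, 0, 0, 0, 0]]]}}

```text
t: 8.6
tcp_pos: [0.4745, 0.231, 0.0991]
tool_rot: [0.911, 0.412, 0.001, -0.0]
force: [-0.5, -0.2, 2.8]
finger_gap: 0.174
gripper_force: 58.3
```

{"op": "move_arm", "data": {"increments": [[[1, 0, 0, 0, 0], [1, 0, 0, 0, 0], [1, 0, 0, 0, 4], [1, 0, 0, 0, 6], [1, 0, 0, 0, 6], [1, 0, 0, 0, 6], [1, 0, 0, 0, 6], [1, 0, 0, 0, 4]]]}}

```text
t: 9.4
tcp_pos: [0.4737, 0.2314, 0.0991]
tool_rot: [0.761, 0.648, 0.001, -0.001]
force: [-3.8, 2.4, 7.1]
finger_gap: 0.173
gripper_force: 59.0
```

```bash
python3 -c "
from station import manip
s=manip.sense();print(s['q'],s['ft_torque'],s['force'],s['tcp_pos'],s['tool_rot'])"
```

```text
[0.24132194 0.59852457 1.79223306 0.00234221 0.7501778  0.39992635] [ 0.46990455  0.44467712 -0.16988516] [-3.84227515  2.39351743  7.08784144] [0.47373242 0.23139457 0.09906297] [ 7.61456055e-01  6.48215959e-01  6.51751807e-04 -5.66688423e-04]
```

{"op": "move_arm", "data": {"increments": [[[1, 0, 0, 0, 2], [1, 0, 0, 0, 2], [1, 0, 0, 0, 1], [1, 0, 0, 0, 0]]]}}

```text
t: 9.8
tcp_pos: [0.4736, 0.2315, 0.0991]
tool_rot: [0.736, 0.677, 0.001, -0.001]
force: [-3.7, 2.0, 7.0]
finger_gap: 0.175
gripper_force: 61.2
```

```bash
python3 -c "
from station import manip
s=manip.sense();print(s['ft_torque'],s['force'],s['tool_rot'])"
```

```text
[ 0.27935427  0.38469016 -1.38531835] [-3.69675686  2.02408587  6.99940388] [ 0.73564995  0.67736014  0.00087499 -0.00127438]
```

{"op": "move_arm", "data": {"increments": [[[1, 0, 0, 0, 1], [-1, 0, 0, 0, -1], [-1, 0, 0, 0, 0], [-1, 0, 0, 0, 0], [-1, 0, 0, 0, 0], [-1, 0, 0, 0.02, 0], [-1, 0, 0, 0.04, 0], [-1, 0, 0, 0.04, 0]]]}}

```text
t: 10.6
tcp_pos: [0.4734, 0.2302, 0.198]
tool_rot: [0.733, 0.68, -0.001, -0.001]
force: [1.9, -0.1, -0.4]
finger_gap: 1.0
gripper_force: 0.0
```

{"op": "move_arm", "data": {"increments": [[[-0.2, -0.04, -0.02, 0.02, 0], [-0.2, -0.04, -0.02, 0.02, 0], [-0.2, -0.02, -0.045, 0, 0], [-0.2, 0, -0.045, 0, 0], [-0.2, 0, -0.045, 0, 0], [-0.2, 0, -0.04, 0, 0], [-0.2, 0, 0, 0, 0]]]}}

```text
t: 11.3
tcp_pos: [0.375, 0.0114, 0.2381]
tool_rot: [0.736, 0.677, -0.0, 0.001]
force: [0.4, 0.6, -0.9]
finger_gap: 0.599
gripper_force: 0.0
```

```bash
python3 - <<'E'
from h import *
s=manip.snapshot("top");save(s,"top2",90,220,155,255,6)
E
```

```text
(no output)
```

View pics/top2.png

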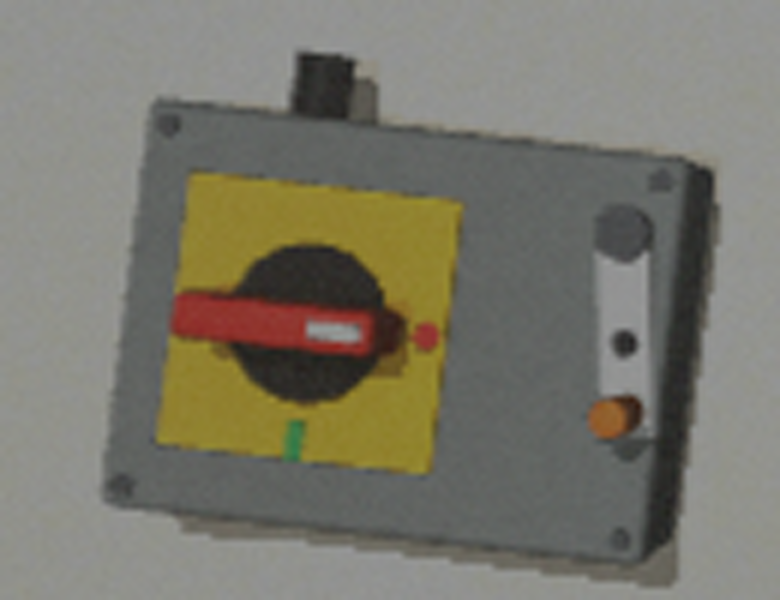

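The picture shows the handle at off: the bar lies along box y and the white mark at (333,331) points at the red dot at (425,337). The hasp is still folded in, with its post top at (608,419).

{"op": "move_arm", "data": {"increments": [[[-0.2, 0.0225, 0.0345, 0, 0], [-0.2, 0.0225, 0.0345, 0, 0], [-0.2, 0.0225, 0.0345, 0, 0], [-0.2, 0, 0, 0, 0], [-0.2, 0, 0, -0.04, 0], [-0.2, 0, 0, -0.04, 0], [-0.2, 0, 0, -0.02, 0], [-0.2, 0, 0, 0, 0]]], "newtons": 30}}

```text
t: 12.15
tcp_pos: [0.4382, 0.1196, 0.1353]
tool_rot: [0.733, 0.681, -0.003, -0.003]
force: [-0.6, 0.2, -0.5]
finger_gap: 0.603
gripper_force: 0.0
```

{"op": "move_arm", "data": {"increments": [[[-0.2, 0, 0, -0.02, 0], [-0.2, 0, 0, -0.015, 0], [-0.2, 0, 0, -0.008, 0], [0.3, 0, 0, 0, 0], [1, 0, 0, 0, 0], [1, 0, 0, 0, 0], [1, 0, 0, 0, 0], [1, 0, 0, 0, 0]]]}}

```text
t: 12.95
tcp_pos: [0.4413, 0.1192, 0.0957]
tool_rot: [0.733, 0.68, 0.0, 0.0]
force: [-1.3, 1.5, 6.6]
finger_gap: 0.152
gripper_force: 29.5
```

{"op": "move_arm", "data": {"increments": [[[1, 0.002, -0.017, 0, 0], [1, 0.0065, -0.0155, 0, 0], [1, 0.0105, -0.0135, 0, 0], [1, 0.0135, -0.0105, 0, 0], [1, 0, 0, 0, 0]]]}}

```text
t: 13.45
tcp_pos: [0.4701, 0.0597, 0.0954]
tool_rot: [0.732, 0.682, -0.005, -0.002]
force: [-11.3, -12.9, 13.1]
finger_gap: 0.154
gripper_force: 31.0
```

{"op": "move_arm", "data": {"increments": [[[1, 0.0155, -0.0065, 0, 0], [1, 0.0095, -0.002, 0, 0], [1, 0, 0, 0, 0]]]}}

```text
t: 13.75
tcp_pos: [0.4981, 0.0513, 0.0951]
tool_rot: [0.732, 0.681, -0.003, 0.0]
force: [-4.5, -11.0, 3.3]
finger_gap: 0.151
gripper_force: 30.1
```

{"op": "move_arm", "data": {"increments": [[[1, 0.002, -0.002, 0, 0], [1, 0.002, 0, 0, 0], [1, 0, 0, 0, 0]]]}}

```text
t: 14.05
tcp_pos: [0.4989, 0.0509, 0.095]
tool_rot: [0.732, 0.681, -0.004, -0.002]
force: [-8.3, -7.1, 6.7]
finger_gap: 0.152
gripper_force: 30.8
```

{"op": "move_arm", "data": {"increments": [[[1, 0.002, 0, 0, 0], [1, 0.001, 0, 0, 0], [1, 0, 0, 0, 0]]]}}

```text
t: 14.35
tcp_pos: [0.4989, 0.0509, 0.0949]
tool_rot: [0.732, 0.681, -0.006, -0.004]
force: [-13.4, -8.0, 11.5]
finger_gap: 0.151
gripper_force: 31.9
```

At the stop: x no longer advances while the force rises. I'll relax, release, lift and check.

{"op": "move_arm", "data": {"increments": [[[1, -0.002, 0, 0, 0], [0, 0, 0, 0, 0], [-0.2, 0, 0, 0, 0], [-0.2, 0, 0, 0, 0], [-0.2, 0, 0, 0, 0], [-0.2, 0, 0, 0.03, 0], [-0.2, 0, 0, 0.04, 0], [-0.2, 0, 0, 0.04, 0]]]}}

```text
t: 15.15
tcp_pos: [0.5039, 0.0522, 0.2055]
tool_rot: [0.733, 0.68, -0.0, -0.001]
force: [1.2, -0.2, -0.6]
finger_gap: 0.6
gripper_force: 0.0
```

{"op": "move_arm", "data": {"increments": [[[-0.2, -0.03, -0.02, 0.03, 0], [-0.2, -0.03, -0.03, 0, 0], [-0.2, -0.03, -0.03, 0, 0], [-0.2, -0.02, 0, 0, 0], [-0.2, 0, 0, 0, 0], [-0.2, 0, 0, 0, 0]]]}}

```text
t: 15.75
tcp_pos: [0.395, -0.0281, 0.2352]
tool_rot: [0.733, 0.68, 0.001, 0.001]
force: [-0.0, -0.4, 0.0]
finger_gap: 0.599
gripper_force: 0.0
```

```bash
python3 - <<'E'
from h import *
s=manip.snapshot("top");save(s,"top3",90,240,155,255,5)
q=manip.sense();print(q["t"],q["tcp_pos"],q["force"])
E
```

```text
15.8 [ 0.39556074 -0.02810184  0.23512408] [-0.17813131  0.07825664  1.69963021]
```

View pics/top3.png

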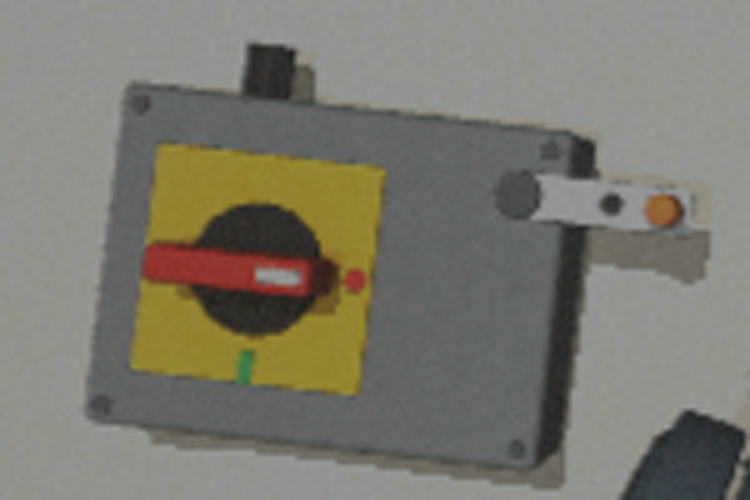

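The handle bar runs along box y with its mark at (278,276) pointing at the red dot at (355,281). The hasp runs from its pin at (518,195) out over the side to its post at (663,210), parallel to box y, and the gripper is clear.

```bash
python3 -c "
from station import manip
print(manip.sign_off())"
```

```text
the job is handed in; nothing more can be done
None
```

The red isolator handle was turned to off at its stop first, then the hasp was swung fully out over the side of the box; the pale box was not touched, and I handed the job in at about 16 s.

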